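# Turn a tile over against the bench fence and pile the pair for packing

## Task

Two tiles are left to pack: the white one lies glaze up, the blue one lies glaze down with its ribbed terracotta back showing. Turn the blue one over by tipping it up on its short end against the timber bench fence, and pile both tiles glaze up on the plywood packing base, one on the other in either order, centred on the base and square with its long side. Lower the tiles rather than letting them topple, and leave the pots and the mallet where they are.

Things in the scene. Friction and masses are not known exactly. Their poses are not given: they have to be found in the camera images.
- blue_tile: Brick-format wall tile, 150 mm long (its x) by 60 mm wide (its y) by 12 mm thick (its z), about 0.22 kg (varies), loose. Blue glazed face and, opposite, an unglazed terracotta back with shallow ribs along it (flat for handling). Starts flat on the bench, glaze down. Origin at the centre of the block (6 mm above the bench at the start); its +z points out of the terracotta back, so it points up at the start and must point down at the end.
- white_tile: The same tile with a white glaze, 150 x 60 x 12 mm (x, y, z), loose. Starts flat on the bench, glaze up. Origin at the centre of the block; its +z points out of the glazed face (up).
- fence: Timber bench fence: a straight planed batten 400 mm long (y), 44 mm deep (x), 45 mm high, fixed to the bench, at the far side of the work area. Origin at the foot of its near face, midway along it (on the bench); +x points into the timber, away from the robot, so the working side is its -x side; y runs along the face. Two low steel brackets stand behind it.
- packing_base: Plywood packing base, 200 mm long (x) by 110 mm wide (y), flat top 18 mm above the bench, standing on two runners; it does not move. Origin at the centre of its underside, on the bench; its centre is the pile's centre.
- glaze_tub: Bystander: white glaze tub with a blue lid, 93 mm diameter, 90 mm high, loose, stands in front of the fence. Origin at the centre of its foot.
- spacer_jar: Bystander: clear jar of yellow tile spacers with a red lid, 61 mm diameter, 60 mm high, loose. Origin at the centre of its foot.
- grout_can: Bystander: steel can with a green band and grey lid, 68 mm diameter, 60 mm high, loose. Origin at the centre of its foot.
- mallet: Bystander: rubber mallet lying on the bench between robot and work; about 265 mm long along its x, 50 mm high at the head, which is at its +x end and 80 mm across. Origin on the bench under the handle, 100 mm from the head's middle.
Things that resemble listed ones, but are neither listed nor needed, are in the scene too. What is shaped like the blue_tile but turquoise is not meant.

How it is judged (in metres and radians):
On the way:
1. the blue tile is tipped up on a short end (its long axis within about 50 degrees of upright) touching the fence, or standing within 5 mm of its face, for 0.1 s ((angle between blue_tile's own x axis and vertical below 0.87 rad or angle between blue_tile's own x axis and vertical above 2.27 rad) and (contact force between blue_tile and fence above 0.1 N or (x of blue_tile in the frame of fence between -0.011 and 0 m and y of blue_tile in the frame of fence between -0.2 and 0.2 m and height (world z) of blue_tile below 0.09 m))), for 0.1 s.
At the end, for the whole second after the job is handed in: Both tiles lie flat (within 3.5 degrees), glaze up, one on the other on the packing base, in either order, each with its centre within 12 mm of the base's centre (seen from above) and its long side within 8 degrees of the base's long side, released and at rest (horizontal distance between each of blue_tile, white_tile and packing_base below 0.012 m and angle between the x axis of each of blue_tile, white_tile and the x axis of packing_base, either way round below 0.14 rad and angle between blue_tile's own z axis and vertical above 3.08 rad and height (world z) of blue_tile between 0.018 and 0.042 m and linear speed of each of blue_tile, white_tile below 0.02 m/s and angle between white_tile's own z axis and vertical below 0.06 rad and height (world z) of white_tile between 0.018 and 0.042 m); the robot touches nothing.
It fails at once if a tile is let topple or slam down (it turns faster than 11 rad/s, as in a fall from more than about 40 degrees) (angular speed of any of blue_tile, white_tile above 11 rad/s).
It fails at once if a pot (tub, jar or can) is shifted by more than 30 mm or knocked over (distance of any of glaze_tub, spacer_jar, grout_can from where it was at the start of the episode above 0.03 m or angle between any of glaze_tub, spacer_jar, grout_can's own z axis and vertical above 0.35 rad).
It fails at once if the mallet is shifted by more than 30 mm or knocked over (distance of mallet from where it was at the start of the episode above 0.03 m or angle between mallet's own z axis and vertical above 0.35 rad).
It also fails if it takes over 72 s, if anything falls off the work surface, if the arm or the gripper's body presses on something with over 40 N, if the wrist force passes 120 N, or if a joint passes its speed limit or range.

## Robot

A 7-joint arm with a two-finger parallel gripper is mounted at the origin on the work surface. World frame = base frame: x ahead of the robot, y to its left, z up, the work surface at z = 0. Lengths are in mm, angles in rad, forces in N, time in s.
With the tool pointing down it reaches from about 400 to 875 mm from the base axis. Payload 4.4 kg.
Tool frame: the origin (TCP) lies on the centre line of the jaws, within the pads' length; the fingertips stand 19 mm ahead of it and the grasp point (between the pads) is the TCP; z points along the fingers, y is the line along which they close (so a half turn about z gives the same grasp; the last joint's range is limited). The gripper opens to 85 mm and grips with 20 to 120 N. Pads are 22 mm wide; open, the fingers measure 114 mm over their backs; the gripper's body (76 mm by 85 mm) begins 54 mm behind the grasp point. The pads swing forward as they close: fully open they stand 13 mm farther back than shut.
Start: joints at [1.053, 0.628, 0.038, 1.517, -0.027, 0.996, -0.02], TCP at [283.808, -584.782, 250.313] pointing down, gripper open.
Joint ranges: [-3.06, 3.06], [-0.37, 2.12], [-1.25, 1.32], [0.18, 2.47], [-1.1, 4.24], [0.23, 1.98], [-2.94, 2.94]. Speed limits (rad/s): [2.57, 2.57, 3.14, 3.14, 3.14, 3.14, 3.14].

## Interface

Orientations are given as [roll, pitch, yaw] about the fixed x, y, z axes, in that order (R = Rz(yaw) Ry(pitch) Rx(roll)).
In Python, from cell import ctrl, viewer, silhouettes gives the robot as it stands.
- The arm moves only by the shell command python3 -m creep 'ROWS'. ROWS is JSON, a list of rows, each an object with "jaw": the gripper command: -1 is shut, 1 is fully open, values between are in proportion; "xyz": the shift along the tool's x, y, z in mm, a list of three; "angular": the turn, a rotation vector about the tool's x, y, z in rad, a list of three. In form: [{"jaw": jaw, "xyz": [tx, ty, tz], "angular": [rx, ry, rz]}, ...]. A call has 1 to 12 rows; each row is the pose to reach, as a shift and turn from the pose commanded when the call began, along the tool's axes at that moment; what a row does not reach only later rows make up. A row lasts 1/8 s, in which the tool goes at most 62.5 mm and 10.7 degrees, less where a joint would pass 70% of its speed; a pose out of reach is approached as far as the arm can. A call with a gripper value outside its range is refused whole. The fingers move at their own pace and stop on an object; the grip force is fixed at half the most. Time passes only in rows, so rows that repeat a pose let the fingers close. It gives the time, the measured TCP pose, the force, the opening and the grip force at its end, in the units of the state.
- ctrl.read_state(): the state, without advancing time (a new reading comes with each control period).
- viewer.get_image(name): name is "side" or "top"; returns (picture, depth): 480x640x3 uint8, red, green, blue; 480x640 float32, mm along the optical axis (not along the pixel's ray), 0 where there is no reading.
- viewer.camera_model(name): a dict with "fx", "fy", "cx", "cy" (pixels), "T" (4x4, takes a point from camera to world coordinates). Camera axes: x right, y down, z forward; pixel columns grow to the right and rows downward; lengths in mm; the calibration is good to about 2 mm. A picture is of the moment at which its call begins. camera_model takes no time and is no camera call.
- ctrl.finish_job(): hands the job in; it is judged then, once.
Trained networks look in the newest picture that a camera, given by its name, has taken for a name from the list of things; names that differ only in an ending like _2 or _b are one class to them, and where a whole thing is asked for, a point or a joint stands for the part that bears it (a point fixed in the world has none). Each returns a list of dicts, best first, with "score" (0 to 1); they miss things now and then, are a little off and sometimes report something else, mostly with a low value. They report only what shows in the picture. A call takes as long as a camera call. They do not tell look-alikes from the thing itself.
- silhouettes(camera, target): "pixels" (480x640 bool, what is visible of it) and "xy" ([column, row] in pixels, amid what is visible of it).
The state is a dict: "clock": time; "qpos": joint angles; "qd": joint speeds; "tau": joint torques, N m; "eef_pos": TCP position; "tool_rot": TCP orientation; "force": force on the tool from outside, world axes, zero at the start; "torque": the same for the moment, N m; "width": finger opening in mm; "gripper_force": force on a finger pad.
Only numpy, scipy, OpenCV 4.12 (cv2) and the standard library are available. Lean on these libraries where they do the work, as an engineer would, in place of code of your own. Each camera call takes 0.05 s, during which the arm holds its last target. There are 200 camera calls.

## Working session

There is one attempt and no reset: what is moved stays moved. The work goes in short steps, Python scripts to look and compute and a shell command to move; the robot and the scene stay as the last step left them, time stands still between calls to the robot, and variables do not carry over. Pictures are saved under pics/ and viewed, at most 10 in all, crops included, and the job is handed in when it is done.

```bash
ls; mkdir -p pics; cat > h.py <<'E'
import numpy as np, cv2
from cell import ctrl, viewer, silhouettes
from scipy.spatial.transform import Rotation as R
def cloud(cam, d):
    m=viewer.camera_model(cam); v,u=np.mgrid[0:480,0:640]
    P=np.stack([(u-m['cx'])/m['fx']*d,(v-m['cy'])/m['fy']*d,d],-1)
    T=np.array(m['T']); return P@T[:3,:3].T+T[:3,3]
E
python3 - <<'E'
from h import *
s=ctrl.read_state(); print(s)
for c in ['side','top']:
    im,d=viewer.get_image(c); cv2.imwrite(f'pics/{c}0.png',im[:,:,::-1])
    np.save(f'/tmp/{c}.npy',d); P=cloud(c,d)
    for n in ['blue_tile','white_tile','fence','packing_base','glaze_tub','spacer_jar','grout_can','mallet']:
        for r in silhouettes(c,n)[:4]:
            m=r['pixels']&(d>0); p=P[m]
            if len(p)<5: print(c,n,'few');continue
            (cc,wh,a)=cv2.minAreaRect(p[:,:2].astype(np.float32))
            print(c,n,round(r['score'],2),np.round(r['xy']),m.sum(),'med',np.round(np.median(p,0)),'rect',np.round(cc),np.round(wh),round(a,1),'z',np.round(np.percentile(p[:,2],[5,95])))
E
```

```text
pics
{'clock': 0.0, 'qpos': array([ 1.05321127,  0.62934884,  0.03843369,  1.51836316, -0.02697014,
        0.99631436, -0.01998888]), 'qd': array([ 2.69130278e-03, -2.09313580e-04,  1.38544626e-04, -8.68335499e-04,
       -1.22806741e-04, -1.66753193e-03,  4.22003104e-06]), 'tau': array([ 4.90901439e-04, -5.63400793e+01,  1.22616861e+00, -1.93443775e+01,
        1.08794920e-02,  1.05308407e-02,  1.49110292e-05]), 'eef_pos': array([ 283.53669217, -584.24100732,  249.3887142 ]), 'tool_rot': array([-3.13967731e+00,  4.56368123e-05,  4.51819266e-01]), 'force': array([0.7674375 , 0.23060748, 0.0061691 ]), 'torque': array([0.03058357, 0.01999002, 0.02567245]), 'gripper_force': 0.0, 'width': 85.4451723775004}
side blue_tile 0.78 [253. 385.] 975 med [ 246. -448.   13.] rect [ 243. -504.] [224.  77.] 89.1 z [ 5. 17.]
side blue_tile 0.72 [360. 274.] 1024 med [ 557. -153.   13.] rect [ 560. -139.] [169.  61.] 76.3 z [ 5. 17.]
side blue_tile 0.69 [421. 388.] 1582 med [ 620. -500.   13.] rect [ 623. -495.] [154.  60.] 54.3 z [ 8. 17.]
side white_tile 0.64 [339. 342.] 1530 med [ 452. -365.   13.]
[... 1012 characters left out ...]
61 [452. 247.] 2031 med [ 451. -359.   12.] rect [ 453. -362.] [ 64. 159.] 39.0 z [ 2. 16.]
top fence 0.81 [280. 135.] 4639 med [687.  19.  43.] rect [711.  20.] [ 90. 396.] 2.4 z [ 4. 49.]
top packing_base 0.8 [125. 253.] 4757 med [434. 341.  18.] rect [436. 346.] [120. 205.] 76.1 z [12. 22.]
top glaze_tub 0.61 [228. 195.] 1653 med [545. 115.  89.] rect [550. 117.] [91. 92.] 64.1 z [46. 94.]
top spacer_jar 0.72 [417. 168.] 783 med [ 618. -280.   59.] rect [ 622. -283.] [60. 61.] 65.1 z [12. 63.]
top grout_can 0.92 [151. 163.] 931 med [616. 291.  59.] rect [621. 296.] [67. 63.] 58.8 z [18. 63.]
top mallet 0.58 [274. 282.] 2133 med [379.  16.  37.] rect [393. -33.] [ 84. 270.] 3.0 z [28. 51.]
```

View pics/top0.png

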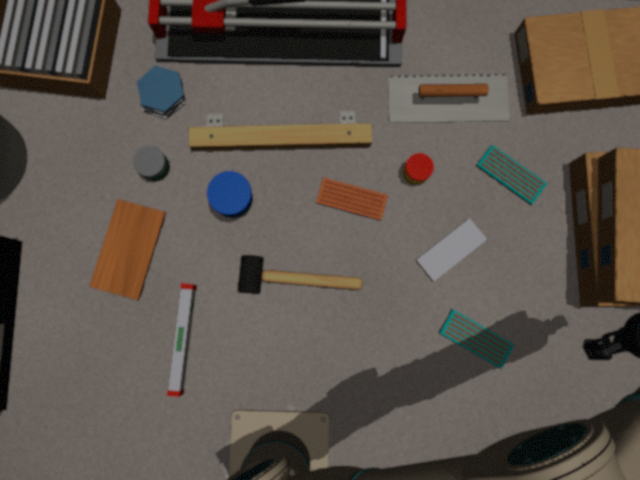

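View pics/side0.png

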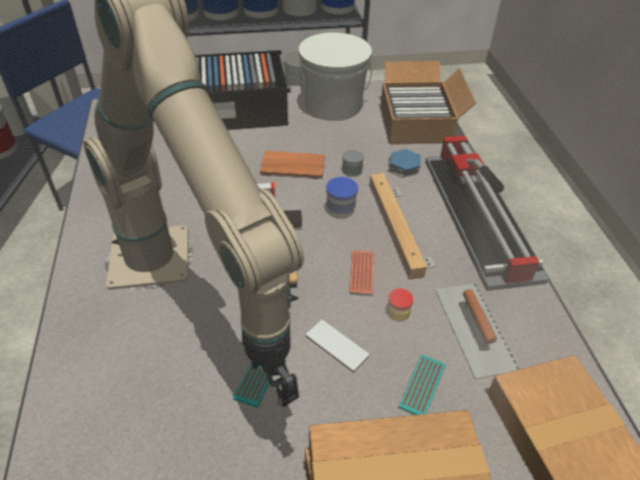

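Candidates for the blue tile are the terracotta-faced ribbed one at top (352,198) and two turquoise-rimmed ribbed ones at (511,175) and (476,338). By the description, the blue tile is the one at (352,198). The red-orange board at (128,250) should be the packing base, the white tile is at (452,249) and the fence at (280,135). I'll check the choice in one crop.

```bash
cat >> h.py <<'E'
def on_plane(cam,uv,z):
    m=viewer.camera_model(cam); T=np.array(m['T']); uv=np.asarray(uv,float).reshape(-1,2)
    r=np.c_[(uv[:,0]-m['cx'])/m['fx'],(uv[:,1]-m['cy'])/m['fy'],np.ones(len(uv))]@T[:3,:3].T
    return (T[:3,3]+r*((z-T[2,3])/r[:,2])[:,None])[:,:2]
def rect(cam,mask,z):
    v,u=np.nonzero(mask); p=on_plane(cam,np.c_[u,v],z).astype(np.float32)
    c,wh,a=cv2.minAreaRect(p)
    if wh[1]>wh[0]: wh=wh[::-1]; a+=90
    a=(a+90)%180-90
    return np.round(c,1),np.round(wh,1),round(a,1)
def find(cam,name,z,k=3):
    return [(round(r['score'],2),np.round(r['xy']))+rect(cam,r['pixels'],z) for r in silhouettes(cam,name)[:k]]
E
python3 - <<'E'
from h import *
im,d=viewer.get_image('top')
si,_=viewer.get_image('side')
a=cv2.resize(im[150:250,300:560],None,fx=3,fy=3,interpolation=cv2.INTER_CUBIC)
b=cv2.resize(si[240:300,320:420],(500,300),interpolation=cv2.INTER_CUBIC)
o=np.zeros((600,780,3),np.uint8);o[:300]=a;o[300:,:500]=b
cv2.imwrite('pics/crop1.png',o[:,:,::-1])
for n,z in [('blue_tile',12),('white_tile',12),('packing_base',18),('fence',45)]: print(n,*find('top',n,z),sep='\n ')
P=cloud('top',d); r=silhouettes('top','fence')[0]['pixels']&(P[...,2]>38)
print(rect('top',r,45)); 
E
```

```text
blue_tile
 (0.94, array([510., 171.]), array([ 621.8, -492.7]), array([151.4,  65.2]), 53.0)
 (0.8, array([346., 199.]), array([ 557.8, -140.5]), array([148.9,  61.8]), 75.2)
 (0.58, array([474., 340.]), array([ 262.2, -411.2]), array([151.1,  60. ]), 61.0)
white_tile
 (0.67, array([450., 249.]), array([ 451.9, -359.1]), array([151.8,  61.8]), -50.5)
packing_base
 (0.91, array([125., 252.]), array([434.8, 342.9]), array([200.5, 117.8]), -13.8)
fence
 (0.78, array([281., 134.]), array([697.7,  17.7]), array([401.3,  87. ]), -87.7)
(array([693.2,  18.8]), array([400.2,  76.1]), -83.9)
```

View pics/crop1.png

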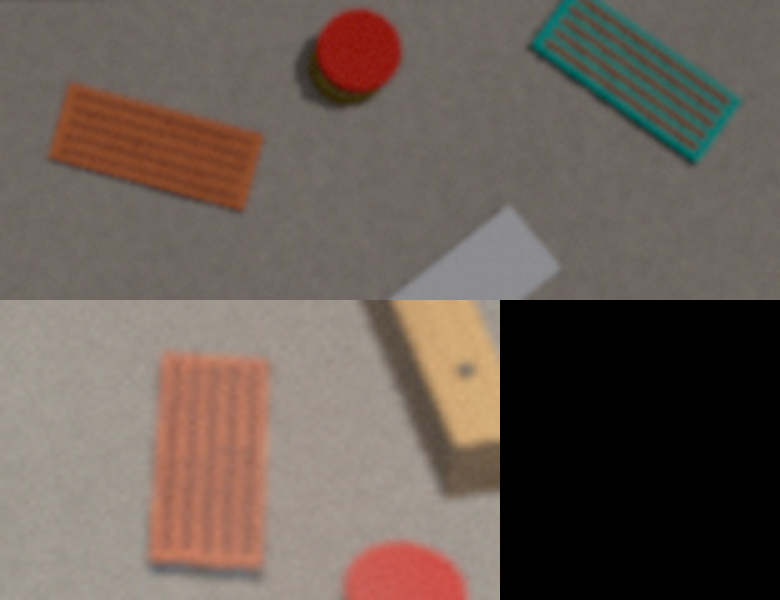

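```bash
python3 -m creep '[{"jaw":1,"xyz":[20,0,0],"angular":[0,0,-0.18]},{"jaw":1,"xyz":[60,-40,0],"angular":[0,0,-0.36]},{"jaw":1,"xyz":[100,-80,0],"angular":[0,0,-0.54]},{"jaw":1,"xyz":[140,-120,0],"angular":[0,0,-0.72]}]'; python3 -c "
from h import *
s=ctrl.read_state();print(s['qpos'],s['eef_pos'],s['tool_rot'])"
```

```text
clock: 1.75
eef_pos: [357.9, -414.2, 250.5]
tool_rot: [3.141, 0.0, 1.177]
force: [1.1, 0.4, -0.1]
width: 85.5
gripper_force: 0.0
[ 0.9217241   0.48379693 -0.1690048   1.80347896  0.10311978  0.86210796
  0.31129859] [ 357.91308039 -414.15081202  250.47569087] [3.14088784e+00 1.87145439e-04 1.17748216e+00]
```

The left tile in the crop is plain ribbed terracotta with a thin dark-blue edge in the side view, so it is the blue tile. The turquoise-rimmed ones are look-alikes. Next I'll pick the white tile.

```bash
cat >> h.py <<'E'
def rel(xyz,M,note=''):
    "shift and turn, in present tool axes, to reach TCP xyz with orientation M (Rotation)"
    s=ctrl.read_state(); R0=R.from_euler('xyz',s['tool_rot'])
    print(note,'xyz',np.round(R0.inv().apply(np.array(xyz)-s['eef_pos']),1),'ang',np.round((R0.inv()*M).as_rotvec(),3))
def down(yaw): return R.from_euler('xyz',[np.pi,0,np.radians(yaw)])
E
python3 -c "
from h import *
rel([452,-359.5,80],down(129.5),'above');rel([452,-359.5,22],down(129.5),'grasp')"
```

```text
above xyz [ 86.6  65.8 170.5] ang [ 1.000e-03  1.000e-03 -1.083e+00]
grasp xyz [ 86.6  65.8 228.5] ang [ 1.000e-03  1.000e-03 -1.083e+00]
```

```bash
python3 -m creep '[{"jaw":1,"xyz":[30,20,30],"angular":[0,0,-0.18]},{"jaw":1,"xyz":[60,40,60],"angular":[0,0,-0.36]},{"jaw":1,"xyz":[87,66,100],"angular":[0,0,-0.54]},{"jaw":1,"xyz":[87,66,130],"angular":[0,0,-0.72]},{"jaw":1,"xyz":[87,66,150],"angular":[0,0,-0.90]},{"jaw":1,"xyz":[87,66,165],"angular":[0,0,-1.083]},{"jaw":1,"xyz":[87,66,175],"angular":[0,0,-1.083]},{"jaw":1,"xyz":[87,66,175],"angular":[0,0,-1.083]}]'; python3 -c "
from h import *
s=ctrl.read_state();print(s['qpos'])
rel([452,-359.5,22],down(129.5),'grasp')
im,d=viewer.get_image('side');cv2.imwrite('pics/s1.png',cv2.resize(im[250:420,230:460],(800,591))[:,:,::-1])"
```

```text
clock: 2.75
eef_pos: [451.6, -361.2, 74.8]
tool_rot: [-3.141, -0.001, 2.252]
force: [-0.6, 0.3, 0.4]
width: 85.5
gripper_force: 0.0
[ 0.85500174  0.79404397 -0.36396642  1.8479454   0.47600452  0.58755669
  0.86922404]
grasp xyz [ 1.   1.3 52.8] ang [-0.    -0.001 -0.009]
```

View pics/s1.png

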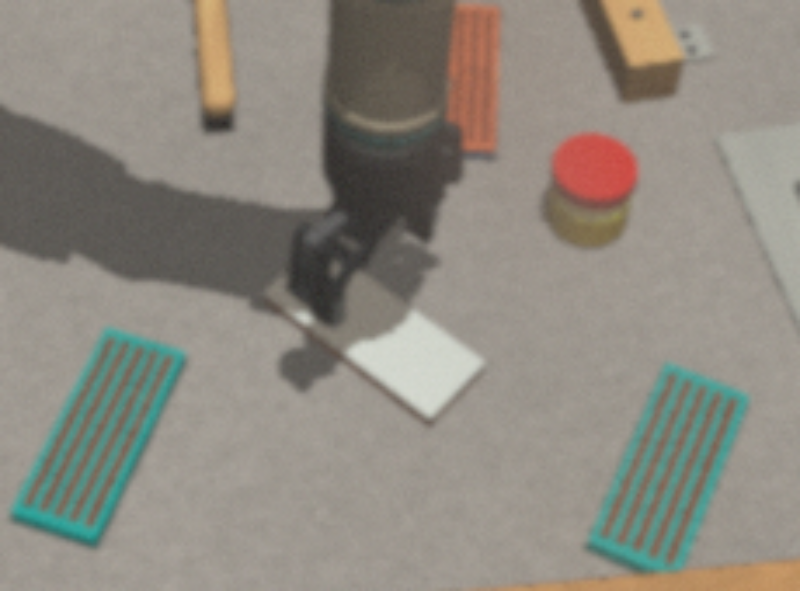

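```bash
python3 -m creep '[{"jaw":1,"xyz":[1,1,30],"angular":[0,0,-0.01]},{"jaw":1,"xyz":[1,1,50],"angular":[0,0,-0.01]},{"jaw":1,"xyz":[1,1,54],"angular":[0,0,-0.01]}]' ; python3 -m creep '[{"jaw":1,"xyz":[0,0,3],"angular":[0,0,0]},{"jaw":1,"xyz":[0,0,3],"angular":[0,0,0]}]';python3 -m creep '[{"jaw":1,"xyz":[0,0,2],"angular":[0,0,0]},{"jaw":1,"xyz":[0,0,3],"angular":[0,0,0]}]'
```

```text
clock: 3.18
eef_pos: [451.6, -359.4, 20.4]
tool_rot: [-3.141, -0.002, 2.264]
force: [-0.3, 0.1, 0.7]
width: 85.2
gripper_force: 0.0
clock: 3.42
eef_pos: [452.5, -360.0, 18.8]
tool_rot: [3.141, 0.001, 2.265]
force: [0.7, 0.7, 0.3]
width: 85.5
gripper_force: 0.0
clock: 3.68
eef_pos: [452.3, -359.9, 15.6]
tool_rot: [3.141, 0.001, 2.265]
force: [-0.2, 0.7, 0.5]
width: 85.4
gripper_force: 0.0
```

```bash
python3 -m creep '[{"jaw":-0.2,"xyz":[0,0,0],"angular":[0,0,0]},{"jaw":-1,"xyz":[0,0,0],"angular":[0,0,0]},{"jaw":-1,"xyz":[0,0,0],"angular":[0,0,0]},{"jaw":-1,"xyz":[0,0,0],"angular":[0,0,0]},{"jaw":-1,"xyz":[0,0,0],"angular":[0,0,0]},{"jaw":-1,"xyz":[0,0,0],"angular":[0,0,0]}]' && python3 -m creep '[{"jaw":-1,"xyz":[0,0,-20],"angular":[0,0,0]},{"jaw":-1,"xyz":[0,0,-60],"angular":[0,0,0]},{"jaw":-1,"xyz":[0,0,-110],"angular":[0,0,0]},{"jaw":-1,"xyz":[0,0,-160],"angular":[0,0,0]}]'; python3 -c "
from h import *
b=[434.8,342.9]
rel([452,-100,200],down(140),'mid');rel(b+[120],down(166.2),'above')"
```

```text
clock: 4.42
eef_pos: [452.2, -359.9, 15.8]
tool_rot: [-3.141, 0.0, 2.265]
force: [-1.6, 0.7, 6.0]
width: 58.6
gripper_force: 65.1
clock: 4.92
eef_pos: [451.8, -359.6, 177.6]
tool_rot: [3.141, -0.0, 2.265]
force: [1.0, 0.1, -2.5]
width: 58.1
gripper_force: 65.1
mid xyz [199.3 166.2 -22.4] ang [ 0.    -0.    -0.178]
above xyz [550.7 436.4  57.7] ang [ 0.     0.    -0.636]
```

```bash
python3 -m creep '[{"jaw":-1,"xyz":[30,24,0],"angular":[0,0,0]},{"jaw":-1,"xyz":[76,60,0],"angular":[0,0,-0.05]},{"jaw":-1,"xyz":[122,97,0],"angular":[0,0,-0.12]},{"jaw":-1,"xyz":[168,133,0],"angular":[0,0,-0.18]},{"jaw":-1,"xyz":[214,170,0],"angular":[0,0,-0.24]},{"jaw":-1,"xyz":[260,206,0],"angular":[0,0,-0.30]},{"jaw":-1,"xyz":[306,242,0],"angular":[0,0,-0.36]},{"jaw":-1,"xyz":[352,279,0],"angular":[0,0,-0.42]},{"jaw":-1,"xyz":[398,315,0],"angular":[0,0,-0.48]},{"jaw":-1,"xyz":[444,352,0],"angular":[0,0,-0.54]},{"jaw":-1,"xyz":[490,388,0],"angular":[0,0,-0.60]},{"jaw":-1,"xyz":[530,420,10],"angular":[0,0,-0.636]}]' >/dev/null; python3 -m creep '[{"jaw":-1,"xyz":[0,0,20],"angular":[0,0,0]},{"jaw":-1,"xyz":[0,0,50],"angular":[0,0,0]}]'; python3 - <<'E'
from h import *
s=ctrl.read_state();print(s['qpos'])
im,d=viewer.get_image('top');cv2.imwrite('pics/t2.png',im[:,:,::-1])
z=s['eef_pos'][2]
for n,zz in [('white_tile',z-5),('packing_base',18)]: print(n,find('top',n,zz,2))
rel([434.8,342.9,60],down(166.2),'above')
E
```

```text
clock: 6.68
eef_pos: [436.3, 317.6, 116.1]
tool_rot: [3.14, 0.002, 2.902]
force: [0.3, 0.2, -2.5]
width: 58.3
gripper_force: 65.2
[-0.35328465  0.71157326 -0.50523441  1.93715774  0.56406703  0.63328842
  0.11087384]
white_tile [(0.18, array([150., 163.]), array([603. , 275.2]), array([80.3, 61.3]), 53.8)]
packing_base []
above xyz [ 6.8 26.6 54.9] ang [-0.002 -0.001  0.   ]
```

View pics/t2.png

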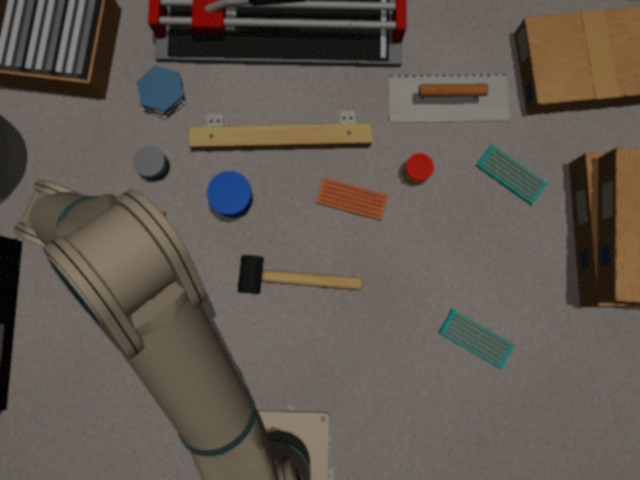

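The arm hides the base from the top camera, so I'll place by coordinates (bench pick height plus 18 mm) and check afterwards.

```bash
python3 -m creep '[{"jaw":-1,"xyz":[3,13,15],"angular":[0,0,0]},{"jaw":-1,"xyz":[7,26.5,40],"angular":[0,0,0]},{"jaw":-1,"xyz":[7,26.5,65],"angular":[0,0,0]},{"jaw":-1,"xyz":[7,26.5,77],"angular":[0,0,0]},{"jaw":-1,"xyz":[7,26.5,80],"angular":[0,0,0]},{"jaw":-1,"xyz":[7,26.5,80.5],"angular":[0,0,0]}]'; python3 -c "
from h import *
rel([434.8,342.9,34.2],down(166.2),'place')"
```

```text
clock: 7.58
eef_pos: [436.0, 344.1, 35.4]
tool_rot: [3.141, 0.001, 2.901]
force: [-0.2, 0.2, -1.6]
width: 58.3
gripper_force: 65.4
place xyz [ 0.8 -1.5  1.2] ang [ 0.001  0.001 -0.   ]
```

Release, back off, and look at the base on the way to the blue tile.

```bash
python3 -m creep '[{"jaw":-1,"xyz":[1,-1.5,1.5],"angular":[0,0,0]},{"jaw":0.5,"xyz":[1,-1.5,1.5],"angular":[0,0,0]},{"jaw":1,"xyz":[1,-1.5,1],"angular":[0,0,0]},{"jaw":1,"xyz":[1,-1.5,1],"angular":[0,0,0]},{"jaw":1,"xyz":[1,-1.5,-30],"angular":[0,0,0]},{"jaw":1,"xyz":[1,-1.5,-90],"angular":[0,0,0]},{"jaw":1,"xyz":[1,-1.5,-150],"angular":[0,0,0]},{"jaw":1,"xyz":[-40,-40,-180],"angular":[0,0,0.1]},{"jaw":1,"xyz":[-90,-80,-180],"angular":[0,0,0.25]},{"jaw":1,"xyz":[-130,-120,-180],"angular":[0,0,0.4]},{"jaw":1,"xyz":[-170,-160,-180],"angular":[0,0,0.55]},{"jaw":1,"xyz":[-210,-200,-180],"angular":[0,0,0.7]}]'; python3 - <<'E'
from h import *
s=ctrl.read_state();print(s['qpos'])
im,d=viewer.get_image('top');viewer.get_image('side')
for n,zz in [('white_tile',30),('packing_base',18),('blue_tile',12)]: print(n,find('top',n,zz,2),find('side',n,zz,2))
for y in (75,): rel([550,-160,150],down(y),'above blue')
E
```

```text
clock: 9.07
eef_pos: [592.6, 97.6, 215.1]
tool_rot: [3.141, 0.0, 2.196]
force: [0.6, -0.2, -0.3]
width: 85.3
gripper_force: 0.0
[ 0.05443424  0.6252683  -0.42444094  1.69148811  0.31469914  0.892423
  0.12686107]
white_tile [(0.95, array([126., 247.]), array([433.9, 340.7]), array([149.3,  63.8]), -15.2)] [(0.88, array([295., 162.]), array([433. , 337.4]), array([150.4,  72.3]), -16.3)]
packing_base [(0.56, array([138., 253.]), array([434.9, 341.2]), array([201.6, 115.1]), -13.4)] [(0.8, array([293., 167.]), array([433.1, 337.9]), array([202.6, 123.1]), -13.2)]
blue_tile [(0.92, array([474., 339.]), array([ 262.7, -410.4]), array([151. ,  60.3]), 61.4), (0.64, array([348., 200.]), array([ 557.6, -141.7]), array([148.,  61.]), 75.6)] [(0.96, array([421., 388.]), array([ 620.9, -497.9]), array([154.9,  59.4]), 54.3), (0.69, array([359., 272.]), array([ 558.1, -147. ]), array([155.9,  60.9]), 74.0)]
above blue xyz [-186.5 -187.8   64.7] ang [-0.    -0.001  0.895]
```

```bash
python3 -m creep '[{"jaw":1,"xyz":[-40,-30,0],"angular":[0,0,0.15]},{"jaw":1,"xyz":[-80,-70,0],"angular":[0,0,0.3]},{"jaw":1,"xyz":[-120,-105,0],"angular":[0,0,0.45]},{"jaw":1,"xyz":[-150,-140,0],"angular":[0,0,0.6]},{"jaw":1,"xyz":[-170,-170,0],"angular":[0,0,0.75]},{"jaw":1,"xyz":[-180,-185,0],"angular":[0,0,0.895]},{"jaw":1,"xyz":[-180,-185,0],"angular":[0,0,0.895]}]'; python3 -c "
from h import *
print(ctrl.read_state()['qpos'])"; python3 -m creep '[{"jaw":1,"xyz":[0,0,0],"angular":[0,0.15,0]},{"jaw":1,"xyz":[0,0,0],"angular":[0,0.3,0]},{"jaw":1,"xyz":[0,0,0],"angular":[0,0.45,0]},{"jaw":1,"xyz":[0,0,0],"angular":[0,0.6,0]}]'; python3 -c "
from h import *
s=ctrl.read_state();print(s['qpos'],R.from_euler('xyz',s['tool_rot']).as_matrix()[:,2])"
```

```text
clock: 10.35
eef_pos: [547.9, -155.4, 215.0]
tool_rot: [-3.142, 0.001, 1.307]
force: [-0.9, -0.2, -0.1]
width: 85.3
gripper_force: 0.0
[ 0.35034594  0.55933892 -0.18873267  1.78187913  0.13834486  0.81329337
 -0.16976932]
clock: 10.85
eef_pos: [549.5, -153.1, 216.2]
tool_rot: [3.136, -0.606, 1.314]
force: [-1.2, 0.1, -1.8]
width: 85.0
gripper_force: 0.0
[ 0.88865721  0.73050183 -0.56675883  1.73386028 -0.29889375  0.88792235
  0.37239303] [ 0.14950297  0.54937062 -0.82209536]
```

```bash
python3 -m creep '[{"jaw":1,"xyz":[0,0,0],"angular":[0,-0.15,0]},{"jaw":1,"xyz":[0,0,0],"angular":[0,-0.3,0]},{"jaw":1,"xyz":[0,0,0],"angular":[0,-0.45,0]},{"jaw":1,"xyz":[0,0,0],"angular":[0,-0.6,0]},{"jaw":1,"xyz":[0,0,0],"angular":[0,-0.6,0]}]'; python3 -c "
from h import *
print(ctrl.read_state()['qpos'])
rel([547.8,-180.5,15.8],down(75.4),'grasp')"
```

```text
clock: 11.48
eef_pos: [550.8, -147.1, 215.5]
tool_rot: [3.14, -0.003, 1.321]
force: [0.6, 0.1, -1.3]
width: 85.2
gripper_force: 0.0
[ 0.33171649  0.5582126  -0.18034041  1.78132953  0.12721295  0.811697
 -0.15884113]
grasp xyz [-33.7   5.1 199.6] ang [ 0.001 -0.003  0.005]
```

```bash
python3 -m creep '[{"jaw":1,"xyz":[-34,5,50],"angular":[0,0,0]},{"jaw":1,"xyz":[-34,5,110],"angular":[0,0,0]},{"jaw":1,"xyz":[-34,5,160],"angular":[0,0,0]},{"jaw":1,"xyz":[-34,5,190],"angular":[0,0,0]},{"jaw":1,"xyz":[-34,5,199],"angular":[0,0,0]},{"jaw":1,"xyz":[-34,5,199.5],"angular":[0,0,0]}]'; python3 -c "
from h import *
print(ctrl.read_state()['qpos'])
rel([547.8,-180.5,15.8],down(75.4),'grasp')"
```

```text
clock: 12.22
eef_pos: [544.2, -189.6, 15.3]
tool_rot: [-3.141, -0.001, 1.305]
force: [-0.8, 0.0, 0.3]
width: 85.3
gripper_force: 0.0
[ 0.35472807  0.86820837 -0.10666382  1.87075848  0.20108819  0.41309136
 -0.16432537]
grasp xyz [ 9.7  1.1 -0.5] ang [-0.    -0.001 -0.011]
```

```bash
python3 -m creep '[{"jaw":1,"xyz":[8,1,0],"angular":[0,0,0]},{"jaw":0,"xyz":[9,1,0],"angular":[0,0,0]},{"jaw":-1,"xyz":[9,1,0],"angular":[0,0,0]},{"jaw":-1,"xyz":[9,1,0],"angular":[0,0,0]},{"jaw":-1,"xyz":[9,1,0],"angular":[0,0,0]},{"jaw":-1,"xyz":[9,1,0],"angular":[0,0,0]},{"jaw":-1,"xyz":[9,1,0],"angular":[0,0,0]}]' && python3 -m creep '[{"jaw":-1,"xyz":[0,0,-20],"angular":[0,0,0]},{"jaw":-1,"xyz":[0,0,-70],"angular":[0,0,0]},{"jaw":-1,"xyz":[0,0,-120],"angular":[0,0,0]},{"jaw":-1,"xyz":[0,0,-170],"angular":[0,-0.15,0]},{"jaw":-1,"xyz":[0,0,-220],"angular":[0,-0.3,0]},{"jaw":-1,"xyz":[0,0,-240],"angular":[0,-0.45,0]},{"jaw":-1,"xyz":[0,0,-240],"angular":[0,-0.6,0]}]'; python3 -c "
from h import *
s=ctrl.read_state();print(s['qpos'],R.from_euler('xyz',s['tool_rot']).as_matrix()[:,2])"
```

```text
clock: 13.1
eef_pos: [549.0, -180.2, 17.0]
tool_rot: [3.139, -0.001, 1.307]
force: [-0.0, 1.4, 6.8]
width: 58.4
gripper_force: 64.0
clock: 13.98
eef_pos: [548.8, -180.4, 259.2]
tool_rot: [3.133, 0.602, 1.301]
force: [-0.5, 0.3, -3.4]
width: 58.2
gripper_force: 65.5
[-0.1677102   0.61446158  0.18887406  1.72979078  0.55162995  1.04697573
 -0.61056985] [-0.14293468 -0.54808991 -0.82411597]
```

```bash
cat >> h.py <<'E'
def ori(z,x):
    z=np.array(z,float);z/=np.linalg.norm(z);x=np.array(x,float);x-=z*(x@z);x/=np.linalg.norm(x)
    return R.from_matrix(np.c_[x,np.cross(z,x),z])
E
python3 - <<'E'
from h import *
im=cv2.imread('pics/top0.png');hsv=cv2.cvtColor(im,cv2.COLOR_BGR2HSV)
m=cv2.inRange(hsv,(12,60,60),(35,255,255)); m[:,:185]=0;m[:,378:]=0;m[:110]=0;m[160:]=0
n,l,st,_=cv2.connectedComponentsWithStats(m);k=1+np.argmax(st[1:,4]);mk=l==k
print(st[k],rect('top',mk,45))
# brighter top face vs darker near face
for u in (200,230,260,290,320,350): print(u,[tuple(int(c) for c in im[v,u]) for v in range(138,154,2)])
s=ctrl.read_state()
rel(s['eef_pos'],ori([.7,-.7,0],[0,0,-1]),'diag')
E
```

```text
[ 188  122  185   26 3854] (array([690.3,  17.6]), array([401.2,  49.6]), -87.6)
200 [(77, 121, 142), (75, 119, 141), (74, 118, 142), (71, 113, 136), (42, 67, 86), (11, 25, 36), (38, 43, 51), (92, 97, 103)]
230 [(75, 122, 140), (76, 118, 141), (74, 116, 141), (66, 104, 130), (25, 48, 67), (16, 24, 36), (44, 48, 58), (94, 98, 107)]
260 [(75, 118, 143), (74, 118, 142), (73, 117, 140), (53, 88, 112), (10, 28, 41), (21, 31, 41), (70, 75, 81), (93, 99, 106)]
290 [(71, 114, 143), (71, 113, 141), (64, 106, 136), (30, 60, 84), (14, 29, 37), (32, 37, 47), (73, 77, 83), (95, 102, 109)]
320 [(71, 113, 141), (69, 114, 141), (60, 100, 128), (28, 50, 67), (10, 21, 33), (41, 46, 54), (89, 93, 100), (97, 102, 109)]
350 [(72, 118, 141), (73, 116, 139), (50, 86, 108), (11, 30, 42), (17, 26, 38), (70, 76, 83), (98, 103, 111), (99, 104, 112)]
diag xyz [0. 0. 0.] ang [-0.961 -0.872 -0.513]
```

```bash
python3 -m creep '[{"jaw":-1,"xyz":[0,0,0],"angular":[-0.11,-0.1,-0.06]},{"jaw":-1,"xyz":[0,0,0],"angular":[-0.22,-0.2,-0.12]},{"jaw":-1,"xyz":[0,0,0],"angular":[-0.33,-0.3,-0.18]},{"jaw":-1,"xyz":[0,0,0],"angular":[-0.44,-0.4,-0.235]},{"jaw":-1,"xyz":[0,0,0],"angular":[-0.55,-0.5,-0.29]},{"jaw":-1,"xyz":[0,0,0],"angular":[-0.66,-0.6,-0.35]},{"jaw":-1,"xyz":[0,0,0],"angular":[-0.77,-0.7,-0.41]},{"jaw":-1,"xyz":[0,0,0],"angular":[-0.87,-0.79,-0.465]},{"jaw":-1,"xyz":[0,0,0],"angular":[-0.961,-0.872,-0.513]},{"jaw":-1,"xyz":[0,0,0],"angular":[-0.961,-0.872,-0.513]}]'; python3 - <<'E'
from h import *
s=ctrl.read_state();print(s['qpos'],R.from_euler('xyz',s['tool_rot']).as_matrix()[:,2])
e=on_plane('top',[[200,145.8],[230,145.3],[260,144.2],[290,143.2],[320,142.8],[350,142]],45);print(np.round(e))
p=np.polyfit(e[:,1],e[:,0],1);print('face x=%.4f*y+%.1f'%tuple(p))
c=np.cos(np.radians(2.4));sn=np.sin(np.radians(2.4))
rel(s['eef_pos'],ori([c,sn,0],[0,0,-1]),'outward')
E
```

```text
clock: 15.22
eef_pos: [567.8, -175.9, 244.0]
tool_rot: [-2.853, 1.537, 2.62]
force: [0.6, 0.4, -4.0]
width: 58.1
gripper_force: 65.7
[-0.12439669  1.06374717 -0.20208522  2.46172857  2.04052461  1.87323331
 -1.80594323] [ 0.6888707  -0.72416112 -0.03237025]
[[ 661.  190.]
 [ 663.  125.]
 [ 667.   60.]
 [ 671.   -5.]
 [ 674.  -70.]
 [ 677. -135.]]
face x=-0.0511*y+670.3
outward xyz [0. 0. 0.] ang [-0.852 -0.034 -0.005]
```

```bash
python3 - <<'E'
from h import *
c=np.cos(np.radians(2.6));sn=np.sin(np.radians(2.6))
rel([620,-110,200],ori([c,sn,0],[0,0,-1]),'outward')
E
python3 -m creep '[{"jaw":-1,"xyz":[0,25,25],"angular":[0,0,0]},{"jaw":-1,"xyz":[15,35,30],"angular":[-0.1,0,0]},{"jaw":-1,"xyz":[30,45,30],"angular":[-0.2,0,0]},{"jaw":-1,"xyz":[40,55,20],"angular":[-0.3,0,0]},{"jaw":-1,"xyz":[40,65,10],"angular":[-0.4,0,0]},{"jaw":-1,"xyz":[40,75,0],"angular":[-0.5,0,0]},{"jaw":-1,"xyz":[40,80,-5],"angular":[-0.6,0,0]},{"jaw":-1,"xyz":[40,80,-10],"angular":[-0.7,0,0]},{"jaw":-1,"xyz":[40,80,-10],"angular":[-0.8,-0.03,0]},{"jaw":-1,"xyz":[40,80,-10],"angular":[-0.85,-0.03,0]}]'; python3 - <<'E'
from h import *
s=ctrl.read_state();print(s['qpos'],R.from_euler('xyz',s['tool_rot']).as_matrix().round(3))
c=np.cos(np.radians(2.6));sn=np.sin(np.radians(2.6))
rel([630,-100,150],ori([c,sn,0],[0,0,-1]),'pre')
rel([630,-100,116],ori([c,sn,0],[0,0,-1]),'low')
E
```

```text
outward xyz [ 43.6  83.7 -10.3] ang [-0.856 -0.034 -0.005]
clock: 16.48
eef_pos: [658.9, -84.3, 198.9]
tool_rot: [-2.574, 1.551, -2.596]
force: [0.1, -1.7, -1.4]
width: 58.2
gripper_force: 65.8
[-0.5286566   1.71903663  1.10137915  2.46503946  2.76918853  1.98045006
 -2.94242007] [[-0.017  0.021  1.   ]
 [-0.01   1.    -0.021]
 [-1.    -0.011 -0.017]]
pre xyz [ 49.6 -15.8 -27.8] ang [-0.067 -0.017  0.01 ]
low xyz [ 83.6 -15.4 -27.2] ang [-0.067 -0.017  0.01 ]
```

```bash
python3 -m creep '[{"jaw":-1,"xyz":[10,10,0],"angular":[0,0,0]},{"jaw":-1,"xyz":[20,20,0],"angular":[0,0,0]},{"jaw":-1,"xyz":[30,30,0],"angular":[0,0,0]},{"jaw":-1,"xyz":[30,35,0],"angular":[0,0,0]}]'; python3 - <<'E'
from h import *
s=ctrl.read_state();print(s['qpos'],R.from_euler('xyz',s['tool_rot']).as_matrix().round(3)[:,2])
im,d=viewer.get_image('side');cv2.imwrite('pics/s2.png',im[:,:,::-1])
E
```

```text
clock: 16.98
eef_pos: [658.7, -50.1, 168.0]
tool_rot: [-3.01, 1.554, -3.036]
force: [0.8, 0.7, -2.1]
width: 58.1
gripper_force: 65.7
[-0.62576495  1.74130791  0.99798827  2.44692491  2.67277958  1.89541312
 -2.90849238] [ 1.    -0.026 -0.017]
```

View pics/s2.png

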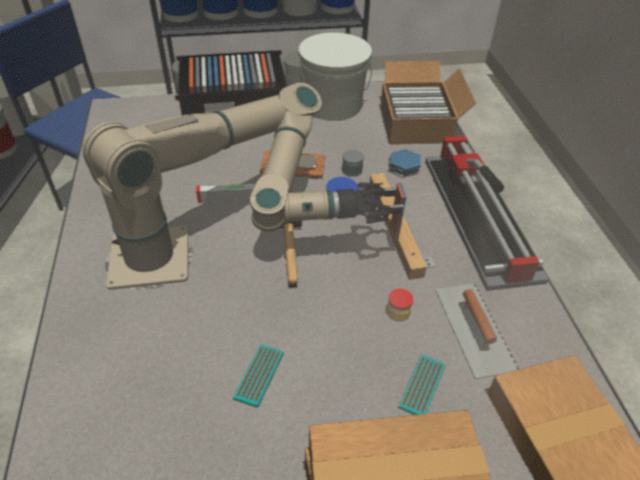

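```bash
python3 -m creep '[{"jaw":-1,"xyz":[0,0,-4],"angular":[-0.02,0,0]},{"jaw":-1,"xyz":[0,0,-8],"angular":[-0.04,0.01,0]},{"jaw":-1,"xyz":[0,0,-12],"angular":[-0.06,0.017,0]},{"jaw":-1,"xyz":[0,0,-12],"angular":[-0.06,0.017,0]}]'; python3 - <<'E'
from h import *
s=ctrl.read_state();print(s['qpos'],R.from_euler('xyz',s['tool_rot']).as_matrix().round(3))
E
```

```text
clock: 17.52
eef_pos: [651.9, -45.4, 169.2]
tool_rot: [-2.91, 1.536, -2.884]
force: [-0.2, -0.2, -2.9]
width: 58.3
gripper_force: 65.7
[-0.59745259  1.76393118  1.03821482  2.46662447  2.7087395   1.98098402
 -2.94129357] [[-0.034 -0.026  0.999]
 [-0.009  1.     0.026]
 [-0.999 -0.008 -0.034]]
```

```bash
python3 -m creep '[{"jaw":-1,"xyz":[15,0,0],"angular":[0,0,0]},{"jaw":-1,"xyz":[30,0,-1],"angular":[0,-0.01,0]},{"jaw":-1,"xyz":[38,0,-2],"angular":[0,-0.015,0]},{"jaw":-1,"xyz":[38,0,-2],"angular":[0,-0.015,0]}]'; python3 - <<'E'
from h import *
s=ctrl.read_state();print(s['qpos'],R.from_euler('xyz',s['tool_rot']).as_matrix().round(3))
E
```

```text
clock: 18.02
eef_pos: [648.4, -45.8, 129.8]
tool_rot: [-2.81, 1.549, -2.784]
force: [0.6, 1.1, -1.9]
width: 58.3
gripper_force: 65.7
[-0.60872759  1.82779669  0.94806721  2.41847707  2.5977891   1.96883672
 -2.92594172] [[-0.021 -0.026  0.999]
 [-0.008  1.     0.026]
 [-1.    -0.007 -0.021]]
```

```bash
python3 -m creep '[{"jaw":-1,"xyz":[6,0,0],"angular":[0,-0.005,0]},{"jaw":-1,"xyz":[12,0,2],"angular":[0,-0.01,0]},{"jaw":-1,"xyz":[13,0,4],"angular":[0,-0.01,0]},{"jaw":-1,"xyz":[13,0,5],"angular":[0,-0.01,0]}]'; python3 -m creep '[{"jaw":-1,"xyz":[0,0,1],"angular":[0,0,0]},{"jaw":-1,"xyz":[0,0,2],"angular":[0,0,0]}]'; python3 - <<'E'
from h import *
s=ctrl.read_state();print(s['qpos'],R.from_euler('xyz',s['tool_rot']).as_matrix().round(3))
E
```

```text
clock: 18.52
eef_pos: [653.5, -45.9, 118.0]
tool_rot: [-2.435, 1.559, -2.409]
force: [0.3, -0.8, -1.7]
width: 58.3
gripper_force: 65.8
clock: 18.77
eef_pos: [655.4, -45.9, 118.1]
tool_rot: [-2.436, 1.559, -2.41]
force: [0.1, -0.7, -2.0]
width: 58.0
gripper_force: 65.8
[-0.61602844  1.8397871   0.92790194  2.38127465  2.57092539  1.94158351
 -2.90762507] [[-0.009 -0.025  1.   ]
 [-0.008  1.     0.025]
 [-1.    -0.008 -0.009]]
```

```bash
for i in 1 2; do python3 -m creep '[{"jaw":-1,"xyz":[0,0,1],"angular":[0,0,0]},{"jaw":-1,"xyz":[0,0,1.5],"angular":[0,0,0]}]' | egrep 'eef|force:'; done; python3 -m creep '[{"jaw":-1,"xyz":[1,0,0],"angular":[0,0,0]},{"jaw":-1,"xyz":[2,0,0],"angular":[0,0,0]}]'| egrep 'eef|force:'
```

```text
eef_pos: [656.8, -45.9, 118.0]
force: [-1.0, 0.9, -0.3]
gripper_force: 65.9
eef_pos: [658.1, -45.9, 118.1]
force: [-4.4, 0.3, 0.9]
gripper_force: 66.3
eef_pos: [658.2, -46.1, 116.1]
force: [-4.8, -1.0, 1.2]
gripper_force: 66.3
```

```bash
for i in 1 2; do python3 -m creep '[{"jaw":-1,"xyz":[0.5,0,0],"angular":[0,0,0]},{"jaw":-1,"xyz":[1,0,0],"angular":[0,0,0]}]' | egrep 'eef|force:'; done;  python3 - <<'E'
from h import *
im,d=viewer.get_image('side');im2,d2=viewer.get_image('top')
a=cv2.resize(im[160:280,340:460],(400,400),interpolation=2);b=cv2.resize(im2[110:210,250:350],(400,400),interpolation=2)
cv2.imwrite('pics/s3.png',np.hstack([a,b])[:,:,::-1])
E
```

```text
eef_pos: [658.2, -46.0, 115.0]
force: [-5.2, -0.4, 0.5]
gripper_force: 66.3
eef_pos: [658.2, -46.0, 114.7]
force: [-5.7, 0.4, 4.3]
gripper_force: 66.4
```

View pics/s3.png

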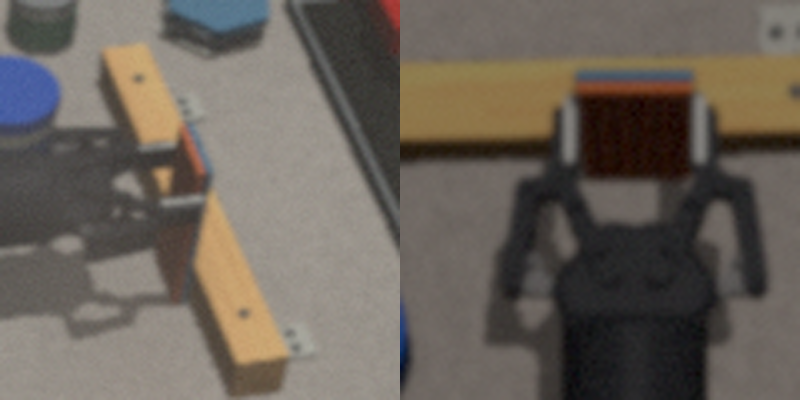

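The tile stands upright against the fence with its blue face to the timber, and contact is confirmed (−5 N at the fence, bench touched). Now release and retreat.

```bash
python3 -m creep '[{"jaw":0.42,"xyz":[0,0,0],"angular":[0,0,0]},{"jaw":0.5,"xyz":[0,0,0],"angular":[0,0,0]},{"jaw":0.6,"xyz":[0,0,0],"angular":[0,0,0]},{"jaw":0.8,"xyz":[0,0,-2],"angular":[0,0,0]},{"jaw":1,"xyz":[0,0,-5],"angular":[0,0,0]},{"jaw":1,"xyz":[0,0,-10],"angular":[0,0,0]},{"jaw":1,"xyz":[0,0,-10],"angular":[0,0,0]}]'; python3 - <<'E'
from h import *
s=ctrl.read_state();print(s['qpos'])
im2,d2=viewer.get_image('top');P=cloud('top',d2)
q=P[120:180,270:345].reshape(-1,3);q=q[q[:,2]>138];print(len(q),q[:,:2].min(0),q.max(0),q.mean(0))
E
```

```text
clock: 21.0
eef_pos: [647.9, -46.4, 113.7]
tool_rot: [-2.478, 1.558, -2.453]
force: [0.8, -0.9, -0.5]
width: 85.5
gripper_force: 0.0
[-0.61396839  1.85261937  0.91140765  2.39115994  2.55072597  1.95974171
 -2.91392908]
233 [297.60616928 -73.70543879] [ 672.29477268  -17.22364093 1330.79614169] [631.83963386 -48.16739913 254.55583123]
```

```bash
python3 -m creep '[{"jaw":1,"xyz":[-15,0,-3],"angular":[0,0,0]},{"jaw":1,"xyz":[-35,0,-3],"angular":[0,0,0]},{"jaw":1,"xyz":[-55,0,-3],"angular":[0,0,0]},{"jaw":1,"xyz":[-75,0,-2],"angular":[0,0,0]},{"jaw":1,"xyz":[-95,0,0],"angular":[0,0,0]},{"jaw":1,"xyz":[-115,0,0],"angular":[0,0,0]}]'; python3 - <<'E'
from h import *
s=ctrl.read_state();print(s['qpos'],R.from_euler('xyz',s['tool_rot']).as_matrix().round(3)[:,2])
rel([600,-170,260],ori([.7,-.7,0],[0,0,-1]),'diag')
E
```

```text
clock: 21.8
eef_pos: [668.2, -51.0, 223.5]
tool_rot: [-1.692, 1.564, -1.658]
force: [-0.7, -0.2, -0.6]
width: 85.6
gripper_force: 0.0
[-0.57244928  1.6777819   1.14091258  2.46749771  2.81237571  1.98133721
 -2.94171981] [ 0.999  0.033 -0.001]
diag xyz [ -35.6 -116.9  -72.2] ang [0.819 0.002 0.007]
```

```bash
python3 -m creep '[{"jaw":1,"xyz":[-20,-15,0],"angular":[0.12,0,0]},{"jaw":1,"xyz":[-30,-35,0],"angular":[0.28,0,0]},{"jaw":1,"xyz":[-36,-60,-10],"angular":[0.44,0,0]},{"jaw":1,"xyz":[-36,-85,-30],"angular":[0.60,0,0]},{"jaw":1,"xyz":[-36,-110,-50],"angular":[0.72,0,0]},{"jaw":1,"xyz":[-36,-117,-70],"angular":[0.82,0,0]},{"jaw":1,"xyz":[-36,-117,-70],"angular":[0.82,0,0]}]'; python3 - <<'E'
from h import *
s=ctrl.read_state();print(s['qpos'],R.from_euler('xyz',s['tool_rot']).as_matrix().round(3)[:,2])
rel([590,-170,260],ori([-.1,-.5,-.87],[.3,.8,0]),'tilted')
rel([590,-150,280],down(40),'down40')
E
```

```text
clock: 22.68
eef_pos: [602.1, -169.2, 259.7]
tool_rot: [-0.879, 1.564, -1.664]
force: [0.9, 0.1, -1.0]
width: 85.8
gripper_force: 0.0
[-0.79338525  1.31541858  0.87035548  2.41094613  2.28442834  1.0331923
 -2.35186893] [ 0.707 -0.707  0.005]
tilted xyz [-0.2 -9.1 -8. ] ang [0.984 0.881 0.672]
down40 xyz [-20.4   4.9 -22. ] ang [1.275 1.174 1.275]
```

```bash
python3 -m creep '[{"jaw":1,"xyz":[0,0,0],"angular":[0.11,0.1,0.075]},{"jaw":1,"xyz":[0,-2,0],"angular":[0.22,0.2,0.15]},{"jaw":1,"xyz":[0,-4,0],"angular":[0.33,0.3,0.225]},{"jaw":1,"xyz":[0,-6,0],"angular":[0.44,0.4,0.3]},{"jaw":1,"xyz":[0,-8,0],"angular":[0.55,0.5,0.375]},{"jaw":1,"xyz":[0,-8,0],"angular":[0.66,0.6,0.45]},{"jaw":1,"xyz":[0,-8,0],"angular":[0.77,0.7,0.525]},{"jaw":1,"xyz":[0,-8,0],"angular":[0.88,0.79,0.6]},{"jaw":1,"xyz":[0,-8,0],"angular":[0.984,0.881,0.672]},{"jaw":1,"xyz":[0,-8,0],"angular":[0.984,0.881,0.672]}]'; python3 - <<'E'
from h import *
s=ctrl.read_state();print(s['qpos'],R.from_euler('xyz',s['tool_rot']).as_matrix().round(3)[:,2])
a=np.radians(2.7);n=np.array([np.cos(a),np.sin(a),0]);up=np.array([0,0,1])
t=np.radians(30)
M=ori(-np.sin(t)*n-np.cos(t)*up,np.cos(t)*n-np.sin(t)*up)
rel([640,-80,300],down(20),'mid'); rel([674.5+40,-43.5,135+69],M,'pre')
E
```

```text
clock: 23.92
eef_pos: [594.7, -178.4, 260.5]
tool_rot: [3.037, 0.518, 1.149]
force: [0.5, -0.8, -0.6]
width: 85.3
gripper_force: 0.0
[-0.27383344  0.67238872  0.42866873  1.62243052  0.31376181  0.98999319
 -0.50027307] [-0.106 -0.492 -0.864]
mid xyz [ 74.5  10.3 -87.4] ang [0.304 0.45  0.808]
pre xyz [177.5  57.7 -30.3] ang [ 0.645 -0.055  0.96 ]
```

```bash
python3 -m creep '[{"jaw":1,"xyz":[20,5,-30],"angular":[0.08,0,0.12]},{"jaw":1,"xyz":[45,12,-60],"angular":[0.16,0,0.24]},{"jaw":1,"xyz":[75,20,-80],"angular":[0.24,0,0.36]},{"jaw":1,"xyz":[105,30,-90],"angular":[0.32,-0.02,0.48]},{"jaw":1,"xyz":[130,40,-90],"angular":[0.40,-0.03,0.60]},{"jaw":1,"xyz":[150,50,-80],"angular":[0.48,-0.04,0.72]},{"jaw":1,"xyz":[165,55,-70],"angular":[0.56,-0.05,0.84]},{"jaw":1,"xyz":[177,58,-60],"angular":[0.645,-0.055,0.96]},{"jaw":1,"xyz":[177,58,-50],"angular":[0.645,-0.055,0.96]},{"jaw":1,"xyz":[177,58,-50],"angular":[0.645,-0.055,0.96]}]'; python3 - <<'E'
from h import *
s=ctrl.read_state();print(s['qpos'],R.from_euler('xyz',s['tool_rot']).as_matrix().round(3)[:,2])
a=np.radians(2.7);n=np.array([np.cos(a),np.sin(a),0]);up=np.array([0,0,1])
t=np.radians(30)
M=ori(-np.sin(t)*n-np.cos(t)*up,np.cos(t)*n-np.sin(t)*up)
rel([674.5+40,-43.5,135+69],M,'pre');rel([674.5,-45.5,135],M,'grip')
im,d=viewer.get_image('side');viewer.get_image('top')
for c in('top','side'):
  for z in (150,12): print(c,z,find(c,'blue_tile',z))
im2,_=viewer.get_image('top')
a=cv2.resize(im[130:280,320:470],(400,400),interpolation=2);b=cv2.resize(im2[80:210,240:370],(400,400),interpolation=2)
cv2.imwrite('pics/s4.png',np.hstack([a,b])[:,:,::-1])
E
```

```text
clock: 25.18
eef_pos: [716.1, -32.1, 219.1]
tool_rot: [3.137, 0.526, 0.053]
force: [-0.5, 0.2, 0.5]
width: 85.5
gripper_force: 0.0
[-0.12183567  1.1602353   0.47262007  0.63093286 -0.32191732  1.92437828
 -1.35172905] [-0.501 -0.031 -0.865]
pre xyz [ 5.7 11.2 14.2] ang [0.007 0.002 0.005]
grip xyz [ 5.7 10.7 94. ] ang [0.007 0.002 0.005]
top 150 [(0.92, array([475., 340.]), array([ 265.9, -375. ]), array([135.9,  54.6]), 61.2), (0.72, array([419., 168.]), array([ 594.7, -263.7]), array([67.6, 56. ]), -43.7), (0.65, array([509., 174.]), array([ 587.9, -448.7]), array([135.2,  58. ]), 54.1)]
top 12 [(0.92, array([475., 340.]), array([ 262.2, -410.7]), array([151.8,  60.9]), 61.2), (0.72, array([419., 168.]), array([ 629.4, -286.4]), array([75.5, 62.6]), -43.7), (0.65, array([509., 174.]), array([ 621.8, -493. ]), array([151. ,  64.8]), 54.1)]
side 150 [(0.97, array([390., 225.]), array([ 639.1, -112.3]), array([201.4,  30.2]), 70.6), (0.72, array([418., 387.]), array([ 578.8, -573.1]), array([136.8,  54.8]), 55.0)]
side 12 [(0.97, array([390., 225.]), array([690.6,  28.5]), array([229.5,  34.4]), 70.6), (0.72, array([418., 387.]), array([ 621.9, -496.6]), array([155.9,  62.4]), 55.0)]
```

View pics/s4.png

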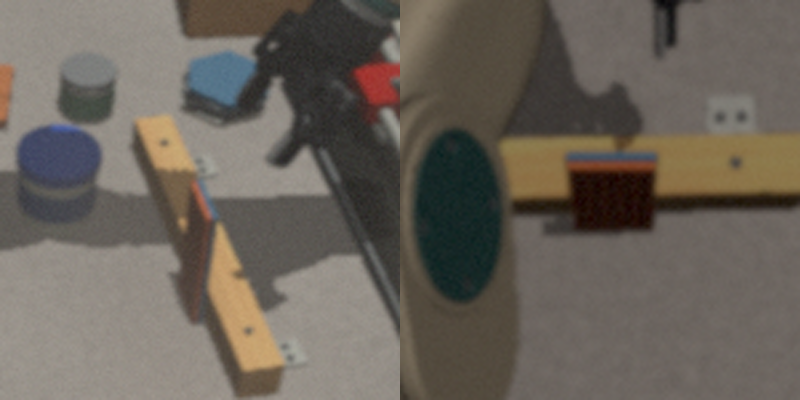

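```bash
python3 - <<'E'
from h import *
print(on_plane('top',[[294.3,131.5],[323.5,131.5],[308.9,129.7],[308.9,135]],150).round(1))
E
python3 -m creep '[{"jaw":1,"xyz":[5,6,0],"angular":[0.007,0,0]},{"jaw":1,"xyz":[5,11,5],"angular":[0.007,0,0]},{"jaw":1,"xyz":[5,11,14],"angular":[0.007,0,0.005]},{"jaw":1,"xyz":[5,11,14],"angular":[0.007,0,0.005]}]'
```

```text
[[665.1 -18.1]
 [666.4 -76.5]
 [669.5 -47.2]
 [658.5 -47.5]]
clock: 26.02
eef_pos: [714.7, -42.3, 203.9]
tool_rot: [-3.14, 0.524, 0.047]
force: [0.1, -0.1, 0.2]
width: 85.4
gripper_force: 0.0
```

```bash
python3 -m creep '[{"jaw":1,"xyz":[-2,2,15],"angular":[0,0,0]},{"jaw":1,"xyz":[-2,2,30],"angular":[0,0,0]},{"jaw":1,"xyz":[-2,2,45],"angular":[0,0,0]},{"jaw":1,"xyz":[-2,2,45],"angular":[0,0,0]}]' | egrep 'eef|force:';python3 -m creep '[{"jaw":1,"xyz":[0,0,10],"angular":[0,0,0]},{"jaw":1,"xyz":[0,0,22],"angular":[0,0,0]},{"jaw":1,"xyz":[0,0,36],"angular":[0,0,0]},{"jaw":1,"xyz":[0,0,36],"angular":[0,0,0]}]'; python3 -c "
from h import *
s=ctrl.read_state();print(s['qpos'])
im2,_=viewer.get_image('top');im,_=viewer.get_image('side')
a=cv2.resize(im[130:280,320:470],(400,400),interpolation=2);b=cv2.resize(im2[80:210,240:370],(400,400),interpolation=2)
cv2.imwrite('pics/s5.png',np.hstack([a,b])[:,:,::-1])"
```

```text
eef_pos: [690.6, -44.7, 166.2]
force: [-0.6, -0.3, 0.4]
gripper_force: 0.0
clock: 27.02
eef_pos: [672.3, -45.5, 134.6]
tool_rot: [-3.14, 0.525, 0.048]
force: [0.6, -0.0, 0.8]
width: 85.6
gripper_force: 0.0
[-0.15346254  1.13448986  0.46468814  0.9509044  -0.31175085  1.64796452
 -1.29140826]
```

View pics/s5.png

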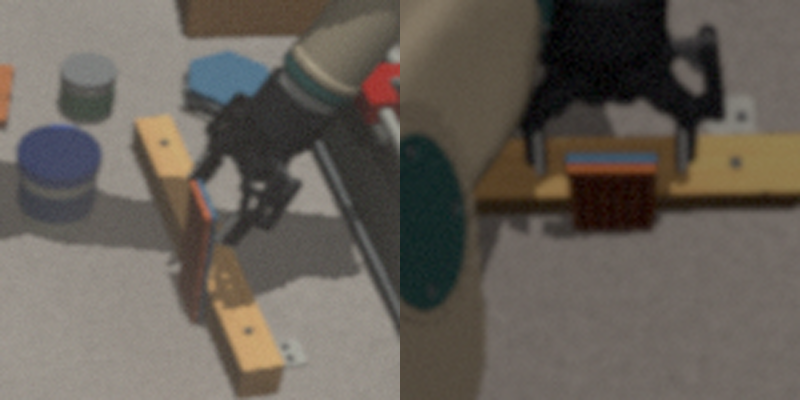

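Fingers straddle the tile's top end evenly. Grip it and lift straight up.

```bash
python3 -m creep '[{"jaw":0.5,"xyz":[0,0,0],"angular":[0,0,0]},{"jaw":0.3,"xyz":[0,0,0],"angular":[0,0,0]},{"jaw":-1,"xyz":[0,0,0],"angular":[0,0,0]},{"jaw":-1,"xyz":[0,0,0],"angular":[0,0,0]},{"jaw":-1,"xyz":[0,0,0],"angular":[0,0,0]},{"jaw":-1,"xyz":[0,0,0],"angular":[0,0,0]}]' && python3 -m creep '[{"jaw":-1,"xyz":[-6,0,-10],"angular":[0,0,0]},{"jaw":-1,"xyz":[-18,0,-31],"angular":[0,0,0]},{"jaw":-1,"xyz":[-38,0,-65],"angular":[0,0,0]},{"jaw":-1,"xyz":[-65,0,-112],"angular":[0,0,0]},{"jaw":-1,"xyz":[-90,0,-155],"angular":[0,0,0]},{"jaw":-1,"xyz":[-100,0,-173],"angular":[0,0,0]}]';  python3 - <<'E'
from h import *
s=ctrl.read_state();print(s['qpos'])
a=np.radians(-14);h=np.array([np.cos(a),np.sin(a),0]);up=np.array([0,0,1]);t=np.radians(30)
M=ori(np.cos(t)*h-np.sin(t)*up,np.cos(t)*up+np.sin(t)*h)
b=np.array([434.5,341.5,0]);F=b-60*h+[0,0,43];print('final tcp',F)
rel(F+[0,0,160],M,'hi')
for k in (.25,.5,.75):
    R0=R.from_euler('xyz',s['tool_rot']);print(k,(R0*R.from_rotvec(k*(R0.inv()*M).as_rotvec())).as_matrix()[:,2].round(2))
E
```

```text
clock: 27.88
eef_pos: [673.6, -45.7, 136.5]
tool_rot: [-3.141, 0.522, 0.048]
force: [0.3, -0.0, 5.9]
width: 58.6
gripper_force: 64.8
clock: 28.62
eef_pos: [671.3, -48.6, 336.7]
tool_rot: [3.132, 0.515, 0.039]
force: [-2.0, -0.3, -4.2]
width: 58.2
gripper_force: 64.8
[-0.04924662  0.9545543   0.20748679  0.72602933 -0.09044971  1.98162414
 -1.42757004]
final tcp [376.28225642 356.01531374  43.        ]
hi xyz [-177.  -418.4  249.5] ang [-0.075  1.549  0.311]
0.25 [-0.13 -0.05 -0.99]
0.5 [ 0.26 -0.09 -0.96]
0.75 [ 0.6  -0.14 -0.79]
```

```bash
python3 - <<'E'
from h import *
s=ctrl.read_state();R0=R.from_euler('xyz',s['tool_rot'])
z=R0.as_matrix()[:,2];w=np.array([.15,-.62,-.77]);w/=np.linalg.norm(w)
c=np.cross(z,w);A=R.from_rotvec(c/np.linalg.norm(c)*np.arccos(z@w))*R0
print(A.as_matrix().round(2))
rel([560,100,340],A,'A')
a=np.radians(-14);h=np.array([np.cos(a),np.sin(a),0]);up=np.array([0,0,1]);t=np.radians(30)
M=ori(np.cos(t)*h-np.sin(t)*up,np.cos(t)*up+np.sin(t)*h)
print('A->M',(A.inv()*M).as_rotvec().round(2))
E
```

```text
[[ 0.97  0.18  0.15]
 [ 0.23 -0.75 -0.62]
 [ 0.    0.64 -0.77]]
A xyz [ -93.4 -153.4   47.4] ang [-0.714  0.563  0.   ]
A->M [0.37 0.82 0.76]
```

```bash
python3 -m creep '[{"jaw":-1,"xyz":[-10,-20,5],"angular":[-0.11,0.09,0]},{"jaw":-1,"xyz":[-25,-45,12],"angular":[-0.22,0.175,0]},{"jaw":-1,"xyz":[-40,-70,20],"angular":[-0.34,0.265,0]},{"jaw":-1,"xyz":[-55,-95,30],"angular":[-0.45,0.355,0]},{"jaw":-1,"xyz":[-70,-120,37],"angular":[-0.56,0.44,0]},{"jaw":-1,"xyz":[-82,-140,42],"angular":[-0.66,0.52,0]},{"jaw":-1,"xyz":[-93,-153,47],"angular":[-0.714,0.563,0]},{"jaw":-1,"xyz":[-93,-153,47],"angular":[-0.714,0.563,0]}]';  cat >> h.py <<'E'
def fin():
    a=np.radians(-14);h=np.array([np.cos(a),np.sin(a),0]);up=np.array([0,0,1]);t=np.radians(30)
    M=ori(np.cos(t)*h-np.sin(t)*up,np.cos(t)*up+np.sin(t)*h)
    return np.array([434.5,341.5,0])-61*h+[0,0,43],M,h
E
python3 - <<'E'
from h import *
s=ctrl.read_state();print(s['qpos'],R.from_euler('xyz',s['tool_rot']).as_matrix().round(2)[:,2])
F,M,h=fin();rel([480,200,320],M,'B');rel(F+[0,0,150],M,'hi')
E
```

```text
clock: 29.62
eef_pos: [557.8, 105.1, 338.1]
tool_rot: [2.462, 0.0, 0.241]
force: [1.8, -0.4, -2.5]
width: 58.4
gripper_force: 65.0
[-0.84905322  0.56029427  0.41136303  1.67216066  0.48467001  1.169331
 -2.04853949] [ 0.15 -0.61 -0.78]
B xyz [-52.9 -97.5 -55.5] ang [0.353 0.823 0.759]
hi xyz [-117.1 -314.8  -67.7] ang [0.353 0.823 0.759]
```

```bash
python3 - <<'E'
from h import *
F,M,h=fin();s=ctrl.read_state();R0=R.from_euler('xyz',s['tool_rot'])
for k in (2.6,2.9,3.2,3.5): print(k,((R0*R.from_euler('z',-k)).inv()*M).as_rotvec().round(2))
rel([500,180,340],R0,'mid')
E
python3 -m creep '[{"jaw":-1,"xyz":[0,0,0],"angular":[0,0,-0.18]},{"jaw":-1,"xyz":[0,0,0],"angular":[0,0,-0.36]},{"jaw":-1,"xyz":[0,0,0],"angular":[0,0,-0.54]},{"jaw":-1,"xyz":[0,0,0],"angular":[0,0,-0.72]},{"jaw":-1,"xyz":[0,0,0],"angular":[0,0,-0.9]},{"jaw":-1,"xyz":[0,0,0],"angular":[0,0,-1.08]},{"jaw":-1,"xyz":[0,0,0],"angular":[0,0,-1.26]},{"jaw":-1,"xyz":[0,0,0],"angular":[0,0,-1.44]},{"jaw":-1,"xyz":[0,0,0],"angular":[0,0,-1.6]}]'; python3 -c "
from h import *
s=ctrl.read_state();print(s['qpos'])"
```

```text
2.6 [ 0.96 -0.77 -2.62]
2.9 [ 0.99 -0.58 -2.36]
3.2 [ 1.  -0.4 -2.1]
3.5 [ 1.   -0.23 -1.83]
mid xyz [-38.2 -66.1 -55.8] ang [0. 0. 0.]
clock: 30.75
eef_pos: [560.3, 100.0, 339.1]
tool_rot: [-3.116, 0.681, 1.846]
force: [-0.3, 0.6, -1.7]
width: 58.1
gripper_force: 65.0
[-0.60744428  0.53128712  0.04099054  1.66179057  0.64854879  1.27634214
 -0.60278703]
```

```bash
python3 -m creep '[{"jaw":-1,"xyz":[0,0,0],"angular":[0,0,-0.18]},{"jaw":-1,"xyz":[0,0,0],"angular":[0,0,-0.36]},{"jaw":-1,"xyz":[0,0,0],"angular":[0,0,-0.54]},{"jaw":-1,"xyz":[0,0,0],"angular":[0,0,-0.72]},{"jaw":-1,"xyz":[0,0,0],"angular":[0,0,-0.9]},{"jaw":-1,"xyz":[0,0,0],"angular":[0,0,-1.08]},{"jaw":-1,"xyz":[0,0,0],"angular":[0,0,-1.26]},{"jaw":-1,"xyz":[0,0,0],"angular":[0,0,-1.44]},{"jaw":-1,"xyz":[0,0,0],"angular":[0,0,-1.62]},{"jaw":-1,"xyz":[0,0,0],"angular":[0,0,-1.8]}]'; python3 -c "
from h import *
s=ctrl.read_state();print(s['qpos']);R0=R.from_euler('xyz',s['tool_rot']);print(R0.as_matrix().round(2))
F,M,h=fin();
rel([450,240,330],M,'B')
v=(R0.inv()*M).as_rotvec()
for k in (.25,.5,.75): print(k,(R0*R.from_rotvec(k*v)).as_matrix()[:,2].round(2))"
```

```text
clock: 32.0
eef_pos: [560.4, 99.9, 339.1]
tool_rot: [-2.477, -0.163, -2.703]
force: [1.1, -0.1, -1.7]
width: 58.6
gripper_force: 65.1
[-0.37780818  0.54686428 -0.31941444  1.654404    0.7829124   1.39652618
  1.06909206]
[[-0.89 -0.43  0.15]
 [-0.42  0.67 -0.61]
 [ 0.16 -0.61 -0.78]]
B xyz [ 38.4 146.3 -95. ] ang [ 1.004 -0.289 -1.917]
0.25 [ 0.35 -0.69 -0.64]
0.5 [ 0.57 -0.63 -0.53]
0.75 [ 0.76 -0.45 -0.47]
```

```bash
python3 -m creep '[{"jaw":-1,"xyz":[4,15,-10],"angular":[0.08,-0.02,-0.15]},{"jaw":-1,"xyz":[7,28,-18],"angular":[0.16,-0.045,-0.31]},{"jaw":-1,"xyz":[11,42,-27],"angular":[0.24,-0.07,-0.47]},{"jaw":-1,"xyz":[15,56,-36],"angular":[0.33,-0.095,-0.63]},{"jaw":-1,"xyz":[18,70,-45],"angular":[0.41,-0.12,-0.79]},{"jaw":-1,"xyz":[22,84,-55],"angular":[0.5,-0.144,-0.95]}]'; python3 -c "
from h import *
s=ctrl.read_state();print(s['qpos']);R0=R.from_euler('xyz',s['tool_rot']);print(R0.as_matrix().round(2)[:,2])
F,M,h=fin();
rel([430,270,320],M,'B')"
```

```text
clock: 32.75
eef_pos: [496.9, 182.1, 333.8]
tool_rot: [-2.343, -0.723, -1.83]
force: [-0.7, -0.2, -2.0]
width: 58.2
gripper_force: 65.4
[-0.64624013  0.55507791 -0.45739769  2.00608053  1.16339866  1.46162336
  1.42148413]
[ 0.57 -0.63 -0.52]
B xyz [-60.   36.2 -86.5] ang [ 0.503 -0.149 -0.967]
```

```bash
python3 -m creep '[{"jaw":-1,"xyz":[-10,6,-14],"angular":[0.08,-0.025,-0.16]},{"jaw":-1,"xyz":[-20,12,-28],"angular":[0.165,-0.05,-0.32]},{"jaw":-1,"xyz":[-30,18,-43],"angular":[0.25,-0.075,-0.48]},{"jaw":-1,"xyz":[-40,24,-58],"angular":[0.335,-0.1,-0.64]},{"jaw":-1,"xyz":[-50,30,-72],"angular":[0.42,-0.125,-0.81]},{"jaw":-1,"xyz":[-60,36,-86],"angular":[0.5,-0.148,-0.965]},{"jaw":-1,"xyz":[-60,36,-86],"angular":[0.5,-0.148,-0.965]}]'; python3 -c "
from h import *
s=ctrl.read_state();print(s['qpos']);R0=R.from_euler('xyz',s['tool_rot']);print(R0.as_matrix().round(3))
F,M,h=fin();
rel([430,270,320],M,'B');rel(F+[0,0,120],M,'hi')"
```

```text
clock: 33.62
eef_pos: [430.3, 269.6, 320.1]
tool_rot: [-3.133, -1.048, -0.259]
force: [0.4, 0.3, -2.3]
width: 58.3
gripper_force: 65.4
[-0.76305203  0.4979673  -0.63841539  2.33100608  1.46259636  1.36199111
  1.96868257]
[[ 0.483 -0.249  0.84 ]
 [-0.128 -0.968 -0.214]
 [ 0.866 -0.004 -0.499]]
B xyz [-0.3 -0.3 -0.3] ang [ 0.004 -0.001 -0.007]
hi xyz [-173.8  -69.6   13.8] ang [ 0.004 -0.001 -0.007]
```

```bash
python3 -m creep '[{"jaw":-1,"xyz":[-20,-15,0],"angular":[0,0,0]},{"jaw":-1,"xyz":[-60,-35,5],"angular":[0,0,0]},{"jaw":-1,"xyz":[-100,-55,10],"angular":[0,0,0]},{"jaw":-1,"xyz":[-140,-69,14],"angular":[0,0,0]},{"jaw":-1,"xyz":[-165,-69,14],"angular":[0,0,0]},{"jaw":-1,"xyz":[-174,-70,14],"angular":[0,0,-0.007]},{"jaw":-1,"xyz":[-174,-70,14],"angular":[0,0,-0.007]}]'; python3 - <<'E'
from h import *
s=ctrl.read_state();print(s['qpos']);R0=R.from_euler('xyz',s['tool_rot']);print(R0.as_matrix().round(3))
F,M,h=fin(); rel(F,M,'place')
im2,d2=viewer.get_image('top');im,d=viewer.get_image('side')
for c,dd in (('top',d2),('side',d)):
  P=cloud(c,dd)
  for r in silhouettes(c,'blue_tile')[:4]:
    m=r['pixels']&(dd>0);q=P[m]
    k=(abs(q[:,2]-s['eef_pos'][2])<60)
    if k.sum()>100:
      q=q[k];o=np.median(q,0);g=q[np.abs(q-o).max(1)<90];n=np.linalg.svd(g-g.mean(0),full_matrices=False)[2][2]
      print(c,round(r['score'],2),r['xy'],k.sum(),'c',g.mean(0).round(1),'n',n.round(3),rect(c,r['pixels'],o[2]))
a=cv2.resize(im2[170:310,50:250],(400,280),interpolation=2);b=cv2.resize(im[90:230,200:400],(400,280),interpolation=2)
cv2.imwrite('pics/s6.png',np.hstack([a,b])[:,:,::-1])
E
```

```text
clock: 34.5
eef_pos: [374.9, 356.7, 161.7]
tool_rot: [3.134, -1.048, -0.24]
force: [0.1, 0.5, -1.7]
width: 58.3
gripper_force: 65.3
[-1.01679547  0.91807442 -0.58950597  2.23567898  1.49543825  1.51003521
  1.6182353 ]
[[ 0.485 -0.244  0.84 ]
 [-0.119 -0.97  -0.214]
 [ 0.866  0.004 -0.499]]
place xyz [-102.6   -0.2   59.7] ang [ 0.004 -0.001  0.002]
top 0.67 [104.0, 240.2] 2286 c [433.8 340.6 157.7] n [-0.002  0.022 -1.   ] (array([433.2, 340.4]), array([150.2,  62. ]), -14.5)
side 0.73 [292.0, 124.3] 592 c [439.7 336.5 159.6] n [-0.004 -0.048  0.999] (array([432.8, 335.9]), array([148.6,  73.9]), -14.9)
```

View pics/s6.png

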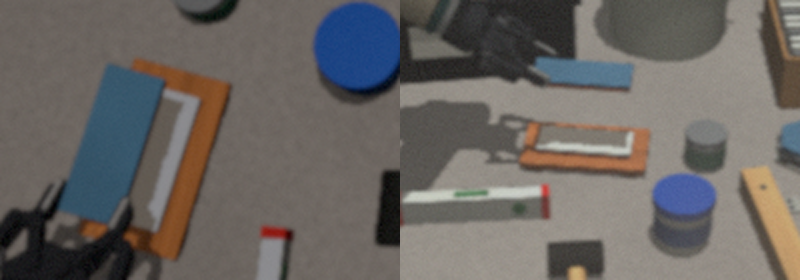

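The blue tile is glaze up, level, and centred above the white one at (433,340), within 2 mm of the base centre. Lowering now.

```bash
python3 -m creep '[{"jaw":-1,"xyz":[-15,0,9],"angular":[0,0,0]},{"jaw":-1,"xyz":[-35,0,20],"angular":[0,0,0]},{"jaw":-1,"xyz":[-55,0,32],"angular":[0,0,0]},{"jaw":-1,"xyz":[-75,0,43],"angular":[0,0,0]},{"jaw":-1,"xyz":[-87,0,50],"angular":[0,0,0]},{"jaw":-1,"xyz":[-93,0,54],"angular":[0,0,0]},{"jaw":-1,"xyz":[-93,0,54],"angular":[0,0,0]}]'; for i in 1 2 3; do python3 -m creep '[{"jaw":-1,"xyz":[-1.3,0,0.8],"angular":[0,0,0]},{"jaw":-1,"xyz":[-1.7,0,1],"angular":[0,0,0]}]' | egrep 'eef|force:'; done
```

```text
clock: 35.58
eef_pos: [374.2, 356.2, 54.1]
tool_rot: [3.132, -1.047, -0.236]
force: [-0.3, -0.5, -2.0]
width: 58.2
gripper_force: 65.4
eef_pos: [374.2, 356.4, 52.4]
force: [0.2, 0.4, -2.0]
gripper_force: 65.4
eef_pos: [374.1, 356.2, 50.0]
force: [-0.2, 0.5, -2.2]
gripper_force: 65.4
eef_pos: [374.1, 356.2, 47.8]
force: [0.8, -0.4, -1.8]
gripper_force: 65.4
```

```bash
for i in 1 2 3; do python3 -m creep '[{"jaw":-1,"xyz":[-0.5,0,0.3],"angular":[0,0,0]},{"jaw":-1,"xyz":[-0.9,0,0.5],"angular":[0,0,0]}]' | egrep 'eef|force:'; done; python3 - <<'E'
from h import *
im2,d=viewer.get_image('top');P=cloud('top',d)
for r in silhouettes('top','blue_tile')[:4]:
  q=P[r['pixels']&(d>0)]
  if np.median(q[:,1])>200: print(rect('top',r['pixels'],42),q[:,2].mean())
E
```

```text
eef_pos: [374.1, 356.2, 46.9]
force: [0.6, 0.9, -1.2]
gripper_force: 65.4
eef_pos: [374.1, 356.2, 46.1]
force: [-2.0, -0.0, -0.3]
gripper_force: 65.6
eef_pos: [374.1, 356.2, 46.0]
force: [-5.5, 0.6, 6.9]
gripper_force: 66.5
(array([432. , 339.9]), array([151. ,  61.9]), -14.9) 42.34058609930383
```

```bash
python3 -m creep '[{"jaw":0.42,"xyz":[0.5,0,-0.3],"angular":[0,0,0]},{"jaw":0.5,"xyz":[0.5,0,-0.3],"angular":[0,0,0]},{"jaw":0.7,"xyz":[0.5,0,-0.3],"angular":[0,0,0]},{"jaw":1,"xyz":[0.5,0,-0.3],"angular":[0,0,0]},{"jaw":1,"xyz":[0.5,0,-0.3],"angular":[0,0,0]},{"jaw":1,"xyz":[1,0,-10],"angular":[0,0,0]},{"jaw":1,"xyz":[5,0,-30],"angular":[0,0,0]},{"jaw":1,"xyz":[25,0,-50],"angular":[0,0,0]},{"jaw":1,"xyz":[60,0,-70],"angular":[0,0,0]},{"jaw":1,"xyz":[100,0,-80],"angular":[0,0,0]},{"jaw":1,"xyz":[100,0,-80],"angular":[0,0,0]}]'; python3 - <<'E'
from h import *
im2,d2=viewer.get_image('top');im,d=viewer.get_image('side')
print(ctrl.read_state()['eef_pos'])
for c,dd in (('top',d2),('side',d)):
  P=cloud(c,dd)
  for n,z in (('blue_tile',42),('packing_base',18),('white_tile',30)):
    for r in silhouettes(c,n)[:4]:
      q=P[r['pixels']&(dd>0)]
      if np.median(q[:,1])>200:
        nn=np.linalg.svd(q-q.mean(0),full_matrices=False)[2][2];print(c,n,round(r['score'],2),rect(c,r['pixels'],z),q[:,2].mean().round(1),nn.round(3))
for n in('glaze_tub','spacer_jar','grout_can','mallet'):
  r=silhouettes('top',n)
  if r: print(n,np.round(r[0]['xy']))
E
```

```text
clock: 38.55
eef_pos: [355.8, 361.8, 174.4]
tool_rot: [3.141, -1.048, -0.244]
force: [0.3, -0.6, 0.8]
width: 85.3
gripper_force: 0.0
[355.19575986 361.67748293 171.73999715]
top blue_tile 0.78 (array([431. , 339.9]), array([150.4,  62.5]), -14.4) 41.7 [-0.002 -0.008  1.   ]
top packing_base 0.91 (array([434. , 341.4]), array([201.3, 116.4]), -14.0) 17.5 [-0.004  0.004 -1.   ]
side blue_tile 0.97 (array([430.7, 338. ]), array([149.5,  73.2]), -14.0) 42.9 [-0.013 -0.029  1.   ]
side white_tile 0.58 (array([438.3, 309.1]), array([159.7,  66.6]), 7.8) 26.4 [0.004 0.076 0.997]
glaze_tub [226. 196.]
spacer_jar [419. 168.]
grout_can [149. 164.]
mallet [273. 283.]
```

```bash
python3 -c "
from h import *
print(ctrl.finish_job())"
```

```text
the job is handed in; nothing more can be done
None
```

I turned the blue tile over against the fence and set it glaze up on the white one; the last measurement put it about 3–4 mm off the base's centre and square to within a degree. The pots and mallet looked unmoved, and I handed the job in at about 39 s without seeing the judge's verdict.

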